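Swing the work lamp aside and hold up the drying bowl

ROBOT

A 7-joint arm with a two-finger parallel gripper is mounted at the origin on the work surface. World frame = base frame: x ahead of the robot, y to its left, z up, the work surface at z = 0. Lengths are in mm, angles in rad, forces in N, time in s.
With the tool pointing down it reaches from about 400 to 875 mm from the base axis. Payload 4.4 kg.
Tool frame: the origin (TCP) lies midway between the tips of the shut fingers; the grasp point (between the pads) lies 19 mm behind it; z points along the fingers, y is the line along which they close (so a half turn about z gives the same grasp; the last joint's range is limited). The gripper opens to 85 mm and grips with 20 to 120 N. Pads are 22 mm wide; open, the fingers measure 114 mm over their backs; the gripper's body (76 mm by 85 mm) begins 54 mm behind the grasp point. The pads swing forward as they close: fully open they stand 13 mm farther back than shut.
Start: joints at [1.049, 0.628, 0.038, 1.517, -0.027, 0.996, -0.02], TCP at [286.146, -583.642, 231.313] pointing down, gripper open.
Joint ranges: [-3.06, 3.06], [-0.37, 2.12], [-1.25, 1.32], [0.18, 2.47], [-1.1, 4.24], [0.23, 1.98], [-2.94, 2.94]. Speed limits (rad/s): [2.57, 2.57, 3.14, 3.14, 3.14, 3.14, 3.14].

INTERFACE

Orientations are given as [roll, pitch, yaw] about the fixed x, y, z axes, in that order (R = Rz(yaw) Ry(pitch) Rx(roll)).
In Python, from cell import ctrl, get_image, get_calibration gives the robot as it stands.
- The arm moves only by the shell command python3 -m creep 'ROWS'. ROWS is JSON, a list of rows, each an object of numbers: "dx", "dy", "dz": the shift along the world's x, y, z normalised to -1 to 1, where 1 is 0.4 m; "rx", "ry", "rz": the turn, a rotation vector about the world's x, y, z normalised to -1 to 1, where 1 is 2 pi rad; "grip": the closure, from -1 (fully open) to 1 (shut). A call has exactly 5 rows; each row is the pose to reach, as a shift and turn from the pose commanded when the call began, turning the shorter way round; what a row does not reach only later rows make up. A row lasts 1/8 s, in which the tool goes at most 62.5 mm and 10.7 degrees, less where a joint would pass 70% of its speed; a pose out of reach is approached as far as the arm can. A call with a number of a shift or a turn outside -1 to 1 is refused whole. A call with a gripper value outside its range is refused whole. The fingers move at their own pace and stop on an object; the grip force is fixed at half the most. Time passes only in rows, so rows that repeat a pose let the fingers close, or fill a call up. It gives the time, the measured TCP pose, the force, the opening and the grip force at its end, in the units of the state.
- ctrl.read_state(): the state, without advancing time (a new reading comes with each control period).
- get_image(name): name is "side" or "top" or "wrist"; returns the picture (480x640x3 uint8, red, green, blue); there is no depth.
- get_calibration(name): a dict with "mtx" (3x3 intrinsics, pixels), "world_from_camera" (4x4, takes a point from camera to world coordinates). Camera axes: x right, y down, z forward; pixel columns grow to the right and rows downward; lengths in mm; the calibration is good to about 2 mm. A picture is of the moment at which its call begins: read the wrist's pose just before it. get_calibration takes no time and is no camera call; for the wrist camera it gives the pose at the moment of the call.
- ctrl.finish_job(): hands the job in; it is judged then, once.
The state is a dict: "clock": time; "qpos": joint angles; "qd": joint speeds; "tau": joint torques, N m; "eef_pos": TCP position; "tool_rot": TCP orientation; "force": force on the tool from outside, world axes, zero at the start; "torque": the same for the moment, N m; "width": finger opening in mm; "gripper_force": force on a finger pad.
Only numpy, scipy, OpenCV 4.12 (cv2) and the standard library are available. Lean on these libraries where they do the work, as an engineer would, in place of code of your own. Each camera call takes 0.05 s, during which the arm holds its last target. There are 200 camera calls.

TASK

The work lamp has been left hanging over the bowl that is drying mouth down on its round stand: first swing the lamp aside by its orange knob, clockwise seen from above, all the way to its end stop, and leave it there. Then take the bowl by the spigot on top, lift it straight up until its rim is at least ten centimetres clear of the stand, and finish while still holding it there above the stand, steady, so that its rim can be inspected. Keep the bowl level all along and do not disturb the other things on the bench.

Things in the scene. Friction and masses are not known exactly. Their poses are not given: they have to be found in the camera images.
- lamp_arm (a joint): angle of the lamp arm (rad) about a vertical axis, growing clockwise seen from above (away from the bowl, to the robot's left); range 0 to 1.25, starts between 0 and 0.4, end stop at 1.25. The arm stays where it is left; moving it takes about 1 N at the knob. It carries a white lamp head, 110 mm wide, its underside 197 mm above the bench, its flat top at 234 mm.
- lamp_pivot (a point): point on the lamp arm's vertical hinge axis, 200 mm above the bench, in the grey steel post (44 mm wide at most above its 100 mm round foot; hub top at 242 mm). The knob moves on a level circle of radius 270 mm about it
- lamp_knob (a point): centre of the top of the orange upright round knob on the lamp head: 24 mm in diameter, 46 mm tall, its top 280 mm above the bench; a flat plate 68 mm wide lies at the knob's foot. Origin on the knob's axis.
- bowl: pale turned wooden bowl lying mouth down, 134 mm wide at the rim, 60 mm deep, about 0.3 kg, with a round spigot 44 mm in diameter standing 36 mm up from the centre of its closed end (a dark line runs round the spigot). Origin: centre of the rim plane (its lowest point); z axis points up through the spigot. Loose.
- spigot_top (a point): centre of the spigot's top face, 96 mm above the bowl's rim plane; the flat closed end of the bowl around the spigot lies 36 mm below it and is 72 mm wide
- stand: dark round wooden block fixed to the bench, 150 mm in diameter, 45 mm high, on whose flat top the bowl's rim rests. Origin: centre of its underside, on the bench.
- lamp_post: the lamp's foot and post, fixed to the bench, with the arm on it. Origin: centre of the foot's underside
- mallet: wooden-handled hammer, 260 mm long; loose bystander, leave alone. Origin: at bench level under its middle
- gouge: turning gouge with wooden handle, brass collar and steel blade, 260 mm long, lying flat; loose bystander, leave alone. Origin: at bench level under its middle
- finished_bowl: dark wooden bowl standing mouth UP, 120 mm wide, 60 mm high; loose bystander, leave alone. Origin: centre of its underside
- disc_stack: stack of red-brown sanding discs, 80 mm wide, 32 mm high; loose bystander, leave alone. Origin: centre of its underside
- lidded_box: small pale turned wooden box with a knobbed lid, one piece, 90 mm wide, 75 mm high; loose bystander, leave alone. Origin: centre of its underside
- blank: rectangular wood blank 140 x 70 x 50 mm; loose bystander, leave alone. Origin: centre of its underside
- glue: white glue bottle with yellow label and red cap, 54 mm wide, 130 mm high; loose bystander, leave alone. Origin: centre of its underside
Mind the look-alikes: they are no part of the job. What is shaped like the bowl but green or yellow is not meant.

How it is judged:
By the outcome, as a careful person would: the job done as asked, in the order asked, and still so for the second after the job is handed in, while the arm keeps its last pose, push and grip.
It also fails if it takes over 58 s, if anything falls off the work surface, if the arm or the gripper's body presses on something with over 40 N, if the wrist force passes 120 N, or if a joint passes its speed limit or range.

## Working session

There is one attempt and no reset: what is moved stays moved. The work goes in short steps, Python scripts to look and compute and a shell command to move; the robot and the scene stay as the last step left them, time stands still between calls to the robot, and variables do not carry over. Pictures are saved under pics/ and viewed, at most 10 in all, crops included, and the job is handed in when it is done.

```bash
mkdir -p pics; ls; python3 - <<'E'
from cell import ctrl,get_image,get_calibration
import cv2
for n in("top","side"):
    cv2.imwrite(f"pics/{n}0.png",get_image(n)[:,:,::-1]); c=get_calibration(n); print(n,c["mtx"],c["world_from_camera"])
s=ctrl.read_state();print(s)
E
```

```text
pics
top [[511.66451482   0.         311.30080079]
 [  0.         511.66451482 239.72106835]
 [  0.           0.           1.        ]] [[-3.49546835e-02 -9.79181671e-01  1.99953557e-01  2.63049069e+02]
 [-9.99383938e-01  3.36173827e-02 -1.00804622e-02 -3.85450627e+01]
 [ 3.14868858e-03 -2.00182733e-01 -9.79753520e-01  1.54452426e+03]
 [ 0.00000000e+00  0.00000000e+00  0.00000000e+00  1.00000000e+00]]
side [[526.02387697   0.         323.11433773]
 [  0.         526.02387697 229.83407495]
 [  0.           0.           1.        ]] [[ 7.04853946e-01 -4.84737933e-01  5.17889999e-01 -2.79841591e+02]
 [-7.09329756e-01 -4.87489901e-01  5.09121689e-01 -8.66152878e+02]
 [ 5.67554903e-03 -7.26211218e-01 -6.87448220e-01  1.26920920e+03]
 [ 0.00000000e+00  0.00000000e+00  0.00000000e+00  1.00000000e+00]]
{'clock': 0.1, 'qpos': array([ 1.04923188,  0.62923895,  0.03842251,  1.51826377, -0.02701207,
        0.99628863, -0.01998228]), 'qd': array([-1.72473347e-04, -1.93385372e-03,  1.21194507e-03, -3.35374325e-03,
        5.17997931e-04, -4.94585447e-04, -7.90322669e-05]), 'tau': array([ 3.97906799e-03, -5.64522886e+01,  1.23071998e+00, -1.93970668e+01,
        1.12312892e-02,  5.40371781e-03,  4.10646135e-05]), 'eef_pos': array([ 285.89600576, -583.13378717,  230.49149234]), 'tool_rot': array([-3.13991084e+00, -7.27174717e-06,  4.55793688e-01]), 'force': array([ 0.50357283, -0.20692872, -0.46891697]), 'torque': array([ 0.00266066, -0.00840721, -0.0382966 ]), 'gripper_force': 0.0, 'width': 85.64836723901193}
```

View pics/top0.png

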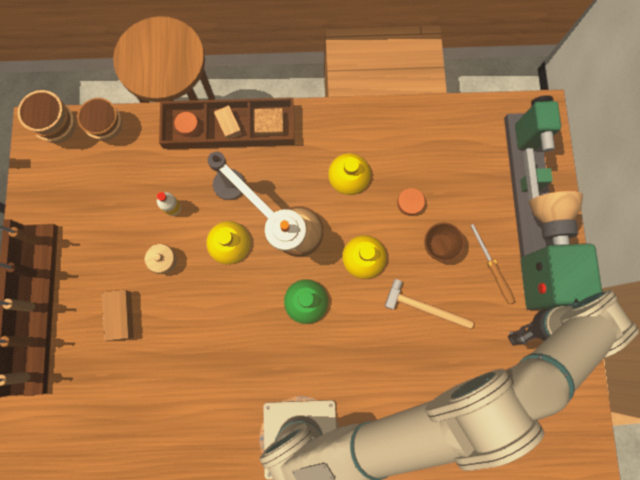

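View pics/side0.png

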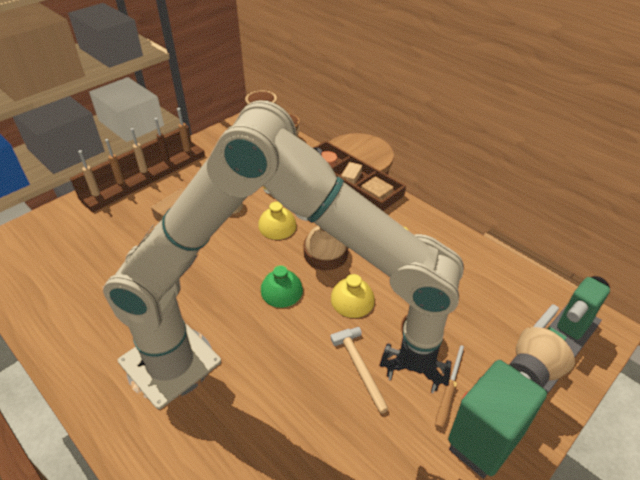

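Top view: the orange knob is at (285,226) on the white lamp head, the arm runs to the hub at (217,160), and the pale bowl shows under the lamp at about (300,232). 
Candidates for the bowl:
- yellow at (350,173), (228,242) and (364,257): wrong colour
- green at (306,301): wrong colour
- dark bowl mouth up at (444,243): the finished bowl
- pale box at (159,258): the lidded box
- pale, under the lamp at (300,232): the right one

Candidates for the knob: disc stack at (411,202), tray disc at (186,122), knob at (285,226) on the lamp, which I choose.

```bash
cat > h.py <<'E'
import numpy as np,cv2
from cell import ctrl,get_image,get_calibration
def ray(c,u,v,z):
    T=c["world_from_camera"];d=T[:3,:3]@np.linalg.inv(c["mtx"])@[u,v,1];o=T[:3,3]
    return o+d*(z-o[2])/d[2]
def proj(c,p):
    T=np.linalg.inv(c["world_from_camera"]);q=c["mtx"]@(T[:3,:3]@np.array(p)+T[:3,3]);return q[:2]/q[2]
E
python3 - <<'E'
from h import *
im=cv2.imread("pics/top0.png");c=get_calibration("top")
hsv=cv2.cvtColor(im,cv2.COLOR_BGR2HSV)
sub=np.zeros(im.shape[:2],np.uint8);sub[205:250,265:310]=255
m=cv2.inRange(hsv,(5,200,150),(20,255,255))&sub
n,l,st,ce=cv2.connectedComponentsWithStats(m)
for i in range(1,n):
    if st[i,4]>8:print("orange",st[i],ce[i],ray(c,*ce[i],280))
print("pivot",ray(c,217,160,242))
cv2.imwrite("pics/crop0.png",cv2.resize(im[140:270,190:340],None,fx=5,fy=4.6,interpolation=cv2.INTER_CUBIC))
for n,p,z in(("yl",(350,163),96),("yr",(367,250),96),("yb",(227,237),96),("green",(306,297),96),("disc",(411,201),32)):print(n,ray(c,*p,z).round())
E
```

```text
orange [281 222   7   8  43] [284.04651163 225.06976744] [561.40577646  16.21876919 280.        ]
pivot [755.65442721 193.19798852 242.        ]
yl [ 788. -177.   96.]
yr [ 523. -213.   96.]
yb [575. 190.  96.]
green [394. -33.  96.]
disc [ 682. -364.   32.]
```

View pics/crop0.png

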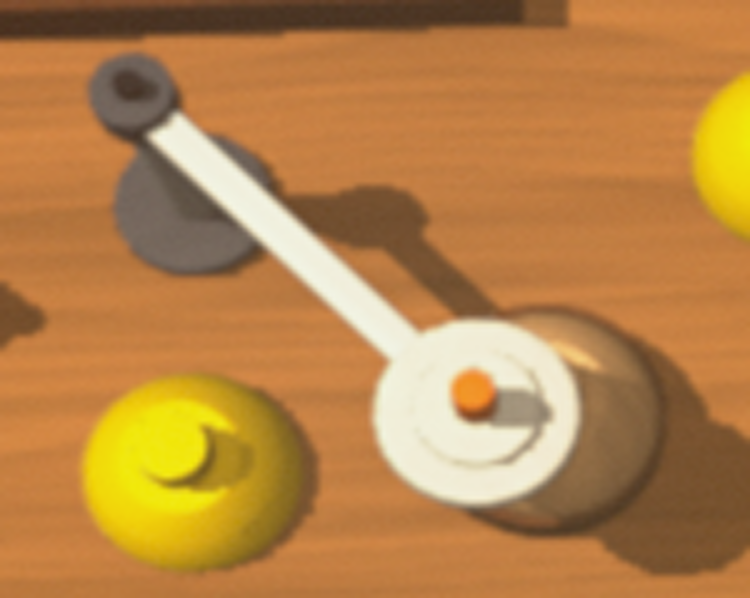

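Crop: the orange knob (crop 474,394) sits on the white lamp head, with the pale bowl and dark stand beneath it. That confirms both choices.

The plan is to cage the knob loosely, with the fingers closing along its tangent, and swing it.

```bash
python3 -m creep '[{"dz":0.15},{"dz":0.3},{"dx":0.06,"dy":0.13,"dz":0.33,"rz":0.015},{"dx":0.12,"dy":0.26,"dz":0.33,"rz":0.03},{"dx":0.18,"dy":0.39,"dz":0.33,"rz":0.046}]'
python3 - <<'E'
from h import *
c=get_calibration("top")
for z in(0,10,20):print(ray(c,229,184.1,z).round(1))
print(ray(c,216.6,160.6,242).round(1))
E
```

```text
[765.8 198.4   0. ]
[762.6 196.8  10. ]
[759.3 195.3  20. ]
[754.  194.3 242. ]$[0]: bad value
```

```bash
python3 -m creep '[{"dx":0,"dy":0,"dz":0.15,"rx":0,"ry":0,"rz":0,"grip":-1},{"dx":0,"dy":0,"dz":0.3,"rx":0,"ry":0,"rz":0,"grip":-1},{"dx":0.06,"dy":0.13,"dz":0.33,"rx":0,"ry":0,"rz":0.015,"grip":-1},{"dx":0.12,"dy":0.26,"dz":0.33,"rx":0,"ry":0,"rz":0.03,"grip":-1},{"dx":0.18,"dy":0.39,"dz":0.33,"rx":0,"ry":0,"rz":0.046,"grip":-1}]'
```

```text
clock: 0.72
eef_pos: [358.7, -425.8, 363.2]
tool_rot: [-3.142, -0.0, 0.748]
force: [1.0, -0.7, 1.2]
width: 85.8
gripper_force: 0.0
```

```bash
python3 -m creep '[{"dx":0.06,"dy":0.13,"dz":0,"rx":0,"ry":0,"rz":0,"grip":-1},{"dx":0.12,"dy":0.26,"dz":0,"rx":0,"ry":0,"rz":0,"grip":-1},{"dx":0.18,"dy":0.39,"dz":0,"rx":0,"ry":0,"rz":0,"grip":-1},{"dx":0.24,"dy":0.52,"dz":0,"rx":0,"ry":0,"rz":0,"grip":-1},{"dx":0.3,"dy":0.65,"dz":0,"rx":0,"ry":0,"rz":0,"grip":-1}]'
```

```text
clock: 1.35
eef_pos: [478.5, -165.9, 363.1]
tool_rot: [-3.141, 0.0, 0.745]
force: [1.0, 0.6, -0.4]
width: 85.2
gripper_force: 0.0
```

```bash
python3 -m creep '[{"dx":0.06,"dy":0.13,"dz":0,"rx":0,"ry":0,"rz":0,"grip":-1},{"dx":0.12,"dy":0.26,"dz":0,"rx":0,"ry":0,"rz":0,"grip":-1},{"dx":0.18,"dy":0.4,"dz":0,"rx":0,"ry":0,"rz":0,"grip":-1},{"dx":0.206,"dy":0.453,"dz":0,"rx":0,"ry":0,"rz":0,"grip":-1},{"dx":0.206,"dy":0.453,"dz":0,"rx":0,"ry":0,"rz":0,"grip":-1}]'
python3 - <<'E'
from h import *
s=ctrl.read_state();print(s["eef_pos"],s["clock"])
im=get_image("wrist");c=get_calibration("wrist");cv2.imwrite("pics/w1.png",im[:,:,::-1])
hsv=cv2.cvtColor(im,cv2.COLOR_RGB2HSV);m=cv2.inRange(hsv,(5,180,140),(20,255,255))
n,l,st,ce=cv2.connectedComponentsWithStats(m)
for i in range(1,n):
    if st[i,4]>200:print(st[i],ce[i],ray(c,*ce[i],280))
print(proj(c,[561,16,280]))
E
```

```text
clock: 1.98
eef_pos: [560.6, 15.8, 362.6]
tool_rot: [-3.14, 0.0, 0.749]
force: [-1.1, -1.0, 1.1]
width: 85.3
gripper_force: 0.0
[560.58940244  15.82328686 362.64754024] 1.975
[ 308  211   38   52 1403] [325.28652887 238.52245189] [565.86495888  17.82474645 280.        ]
[321.99658217 246.27331816]
```

View pics/w1.png

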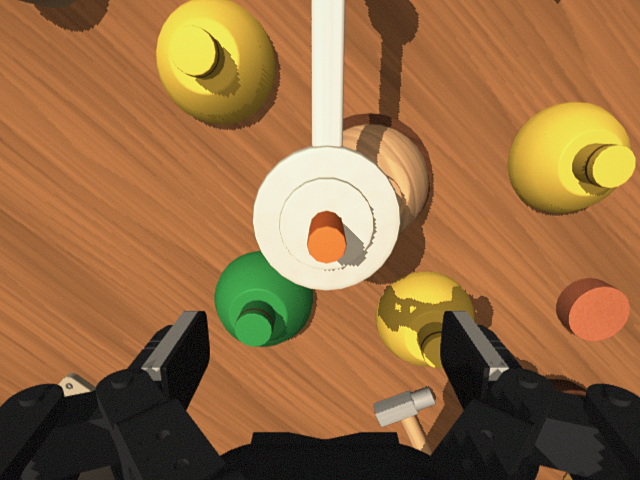

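The wrist view shows the knob's top face at about (326,244), centred between the fingers. It agrees with the top view within 2 mm. I'll descend and close to a loose cage.

```bash
python3 -m creep '[{"dx":0,"dy":0,"dz":-0.12,"rx":0,"ry":0,"rz":0,"grip":-1},{"dx":0,"dy":0,"dz":-0.24,"rx":0,"ry":0,"rz":0,"grip":-1},{"dx":0,"dy":0,"dz":-0.275,"rx":0,"ry":0,"rz":0,"grip":-1},{"dx":0,"dy":0,"dz":-0.275,"rx":0,"ry":0,"rz":0,"grip":0.2},{"dx":0,"dy":0,"dz":-0.275,"rx":0,"ry":0,"rz":0,"grip":0.2}]'
python3 - <<'E'
from h import *
# waypoint shifts from knob start about pivot est, and yaw
P=np.array([757,195]);k=np.array([561,16]);d=k-P;a0=np.arctan2(d[1],d[0])
for t in np.arange(0,1.3,.1):
    print(round(t,1),((P+np.linalg.norm(d)*np.array([np.cos(a0-t),np.sin(a0-t)])-k)/400).round(3),round(-t/2/np.pi,3))
E
```

```text
clock: 2.65
eef_pos: [561.9, 13.2, 255.2]
tool_rot: [3.139, -0.003, 0.744]
force: [0.6, 1.0, -0.3]
width: 51.5
gripper_force: 0.0
0.0 [ 0. -0.] -0.0
0.1 [-0.042  0.051] -0.016
0.2 [-0.079  0.106] -0.032
0.3 [-0.11   0.165] -0.048
0.4 [-0.136  0.226] -0.064
0.5 [-0.155  0.29 ] -0.08
0.6 [-0.167  0.355] -0.095
0.7 [-0.173  0.421] -0.111
0.8 [-0.172  0.487] -0.127
0.9 [-0.165  0.553] -0.143
1.0 [-0.151  0.618] -0.159
1.1 [-0.131  0.681] -0.175
1.2 [-0.105  0.742] -0.191
```

```bash
python3 -m creep '[{"dx":0,"dy":0,"dz":0,"rx":0,"ry":0,"rz":0,"grip":0.2},{"dx":0,"dy":0,"dz":0,"rx":0,"ry":0,"rz":0,"grip":0.2},{"dx":-0.021,"dy":0.025,"dz":0,"rx":0,"ry":0,"rz":-0.008,"grip":0.2},{"dx":-0.042,"dy":0.051,"dz":0,"rx":0,"ry":0,"rz":-0.016,"grip":0.2},{"dx":-0.061,"dy":0.078,"dz":0,"rx":0,"ry":0,"rz":-0.024,"grip":0.2}]'
python3 - <<'E'
from h import *
cv2.imwrite("pics/w2.png",get_image("wrist")[:,:,::-1])
E
```

```text
clock: 3.28
eef_pos: [536.2, 44.6, 253.8]
tool_rot: [3.141, -0.0, 0.592]
force: [0.5, -0.6, -0.7]
width: 33.9
gripper_force: 0.4
```

View pics/w2.png

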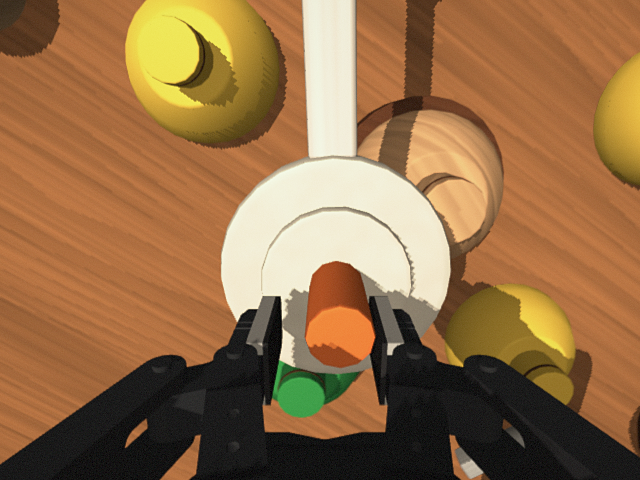

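The wrist view shows the knob (340,330) caged between the pads, touching the right one and moving along. The pale bowl is being uncovered at (430,180).

```bash
python3 -m creep '[{"dx":-0.034,"dy":0.057,"dz":0,"rx":0,"ry":0,"rz":-0.016,"grip":0.2},{"dx":-0.062,"dy":0.117,"dz":0,"rx":0,"ry":0,"rz":-0.032,"grip":0.2},{"dx":-0.085,"dy":0.18,"dz":0,"rx":0,"ry":0,"rz":-0.048,"grip":0.2},{"dx":-0.1,"dy":0.244,"dz":0,"rx":0,"ry":0,"rz":-0.064,"grip":0.2},{"dx":-0.109,"dy":0.31,"dz":0,"rx":0,"ry":0,"rz":-0.08,"grip":0.2}]'
python3 - <<'E'
from h import *
im=get_image("wrist");c=get_calibration("wrist");print(ctrl.read_state()["eef_pos"])
hsv=cv2.cvtColor(im,cv2.COLOR_RGB2HSV);m=cv2.inRange(hsv,(8,180,140),(16,255,255));m[:250]=0
n,l,st,ce=cv2.connectedComponentsWithStats(m)
for i in range(1,n):
    if st[i,4]>800:print(st[i],ce[i])
E
```

```text
clock: 3.95
eef_pos: [492.4, 168.9, 253.6]
tool_rot: [3.141, 0.0, 0.088]
force: [-0.7, -0.6, -0.1]
width: 34.1
gripper_force: 0.5
[491.74079309 173.87905077 253.69214683]
[ 307  270   68  104 3803] [336.58690507 334.66657902]
```

```bash
python3 -m creep '[{"dx":-0.003,"dy":0.033,"dz":0,"rx":0,"ry":0,"rz":-0.008,"grip":0.2},{"dx":-0.003,"dy":0.066,"dz":0,"rx":0,"ry":0,"rz":-0.016,"grip":0.2},{"dx":-0.002,"dy":0.099,"dz":0,"rx":0,"ry":0,"rz":-0.022,"grip":0.2},{"dx":0,"dy":0.116,"dz":0,"rx":0,"ry":0,"rz":-0.028,"grip":0.2},{"dx":0.001,"dy":0.132,"dz":0,"rx":0,"ry":0,"rz":-0.032,"grip":0.2}]'
```

```text
clock: 4.62
eef_pos: [493.2, 221.1, 253.4]
tool_rot: [3.141, -0.0, -0.11]
force: [0.1, -0.2, 0.4]
width: 34.1
gripper_force: 0.4
```

```bash
python3 - <<'E'
from h import *
im=get_image("top");c=get_calibration("top");print(ctrl.read_state()["eef_pos"])
cv2.imwrite("pics/top1.png",im[:,:,::-1])
E
```

```text
[493.21681536 222.47075901 253.46477969]
```

View pics/top1.png

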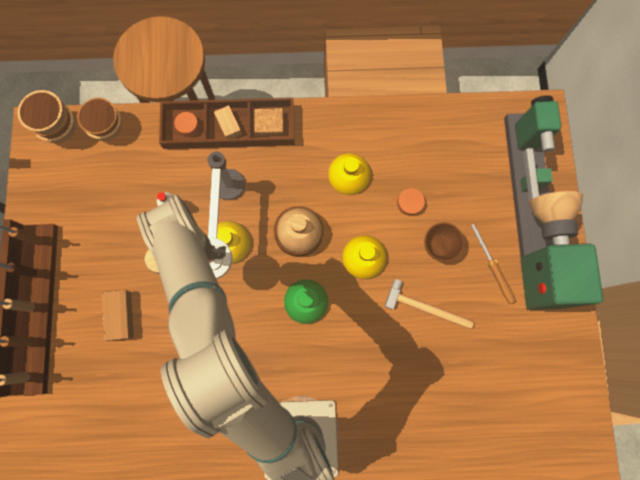

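Top view: the lamp arm now points from the hub (217,160) to the head (217,257), and the bowl is uncovered at (299,231) with its spigot at (299,226). From here I'll take small steps and watch the force for the stop.

```bash
python3 -m creep '[{"dx":0.002,"dy":0.02,"dz":0,"rx":0,"ry":0,"rz":-0.005,"grip":0.2},{"dx":0.005,"dy":0.04,"dz":0,"rx":0,"ry":0,"rz":-0.01,"grip":0.2},{"dx":0.008,"dy":0.055,"dz":0,"rx":0,"ry":0,"rz":-0.014,"grip":0.2},{"dx":0.01,"dy":0.065,"dz":0,"rx":0,"ry":0,"rz":-0.017,"grip":0.2},{"dx":0.01,"dy":0.065,"dz":0,"rx":0,"ry":0,"rz":-0.017,"grip":0.2}]'
```

```text
clock: 5.3
eef_pos: [495.9, 238.0, 253.0]
tool_rot: [3.127, 0.002, -0.221]
force: [-4.1, -17.8, 9.4]
width: 34.3
gripper_force: 9.1
```

```bash
python3 -m creep '[{"dx":0.002,"dy":0.01,"dz":0,"rx":0,"ry":0,"rz":-0.002,"grip":0.2},{"dx":0.002,"dy":0.015,"dz":0,"rx":0,"ry":0,"rz":-0.003,"grip":0.2},{"dx":0.002,"dy":0.015,"dz":0,"rx":0,"ry":0,"rz":-0.003,"grip":0.2},{"dx":0.002,"dy":0.015,"dz":0,"rx":0,"ry":0,"rz":-0.003,"grip":0.2},{"dx":0.002,"dy":0.015,"dz":0,"rx":0,"ry":0,"rz":-0.003,"grip":0.2}]'
```

```text
clock: 5.92
eef_pos: [496.2, 238.0, 252.9]
tool_rot: [3.118, 0.003, -0.243]
force: [-6.7, -28.8, 13.9]
width: 34.2
gripper_force: 14.6
```

Extra push, no motion: the lamp is at its end stop. I'll unload, open and lift off.

```bash
python3 -m creep '[{"dx":-0.002,"dy":-0.025,"dz":0,"rx":0,"ry":0,"rz":0,"grip":0.2},{"dx":-0.004,"dy":-0.045,"dz":0,"rx":0,"ry":0,"rz":0,"grip":0.2},{"dx":-0.005,"dy":-0.057,"dz":0,"rx":0,"ry":0,"rz":0,"grip":0.2},{"dx":-0.005,"dy":-0.057,"dz":0,"rx":0,"ry":0,"rz":0,"grip":-1},{"dx":-0.005,"dy":-0.057,"dz":0,"rx":0,"ry":0,"rz":0,"grip":-1}]'
python3 -m creep '[{"dx":0,"dy":0,"dz":0,"rx":0,"ry":0,"rz":0,"grip":-1},{"dx":0,"dy":0,"dz":0.06,"rx":0,"ry":0,"rz":0,"grip":-1},{"dx":0,"dy":0,"dz":0.16,"rx":0,"ry":0,"rz":0,"grip":-1},{"dx":0,"dy":0,"dz":0.3,"rx":0,"ry":0,"rz":0,"grip":-1},{"dx":0,"dy":0,"dz":0.3,"rx":0,"ry":0,"rz":0,"grip":-1}]'
python3 - <<'E'
from h import *
im=get_image("top")[:,:,::-1].copy();c=get_calibration("top");cw=get_calibration("wrist");s=ctrl.read_state();print(s["eef_pos"],s["qpos"])
w=get_image("wrist")[:,:,::-1];cv2.imwrite("pics/top2.png",im);cv2.imwrite("pics/w3.png",w)
a=cv2.resize(im[195:265,260:340],None,fx=5,fy=5,interpolation=cv2.INTER_CUBIC);b=cv2.resize(w,(400,350))
cv2.imwrite("pics/cmp.png",np.hstack([a,b]))
for p in((299,226),(300,225)):print(ray(c,*p,141))
E
```

```text
clock: 6.55
eef_pos: [495.8, 231.5, 253.3]
tool_rot: [-3.141, -0.0, -0.234]
force: [0.1, -0.3, -0.3]
width: 69.4
gripper_force: 0.0
clock: 7.18
eef_pos: [498.0, 232.2, 377.8]
tool_rot: [-3.135, -0.007, -0.235]
force: [1.0, 0.4, -0.2]
width: 85.4
gripper_force: 0.0
[496.64364847 231.5276383  375.24340772] [-0.49191872  0.34476097  0.00645326  1.59356357 -0.00242223  1.19858803
 -2.29073533]
[590.07416426 -19.7577108  141.        ]
[592.86661472 -22.65907593 141.        ]
```

View pics/cmp.png

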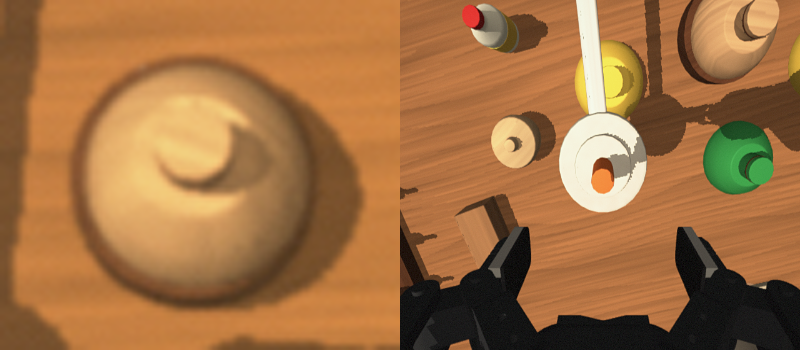

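Left crop: spigot top at (196,146), which is top-view pixel (299.2,224.2), on the pale bowl with the stand concentric around it. Right crop: the lamp sits at its end position with the fingers free.

```bash
python3 -m creep '[{"dx":0.055,"dy":-0.14,"dz":0,"rx":0,"ry":0,"rz":0,"grip":-1},{"dx":0.11,"dy":-0.28,"dz":0,"rx":0,"ry":0,"rz":0,"grip":-1},{"dx":0.165,"dy":-0.42,"dz":0,"rx":0,"ry":0,"rz":0,"grip":-1},{"dx":0.22,"dy":-0.56,"dz":0,"rx":0,"ry":0,"rz":0,"grip":-1},{"dx":0.245,"dy":-0.629,"dz":-0.1,"rx":0,"ry":0,"rz":0,"grip":-1}]'
python3 -m creep '[{"dx":0,"dy":0,"dz":-0.1,"rx":0,"ry":0,"rz":0,"grip":-1},{"dx":0,"dy":0,"dz":-0.2,"rx":0,"ry":0,"rz":0,"grip":-1},{"dx":0,"dy":0,"dz":-0.2,"rx":0,"ry":0,"rz":0,"grip":-1},{"dx":0,"dy":0,"dz":-0.2,"rx":0,"ry":0,"rz":0,"grip":-1},{"dx":0,"dy":0,"dz":-0.2,"rx":0,"ry":0,"rz":0,"grip":-1}]'
python3 - <<'E'
from h import *
s=ctrl.read_state();c=get_calibration("wrist");w=get_image("wrist")[:,:,::-1];cv2.imwrite("pics/w4.png",w)
np.savez("w4.npz",mtx=c["mtx"],T=c["world_from_camera"])
print(s["eef_pos"],proj(c,[595,-20,141]))
t=get_calibration("top");print(ray(t,299.2,224.2,141),ray(t,298.6,231.6,30))
E
```

```text
clock: 7.9
eef_pos: [595.7, -25.3, 333.6]
tool_rot: [3.141, -0.005, -0.24]
force: [-0.1, 1.6, 0.3]
width: 85.2
gripper_force: 0.0
clock: 8.52
eef_pos: [594.9, -20.8, 255.0]
tool_rot: [-3.141, -0.003, -0.235]
force: [-0.5, 0.5, -0.6]
width: 85.4
gripper_force: 0.0
[594.85495832 -20.75138127 255.02098052] [322.50696287 237.1643572 ]
[595.25640555 -20.47760942 141.        ] [598.56846193 -16.53529882  30.        ]
```

View pics/w4.png

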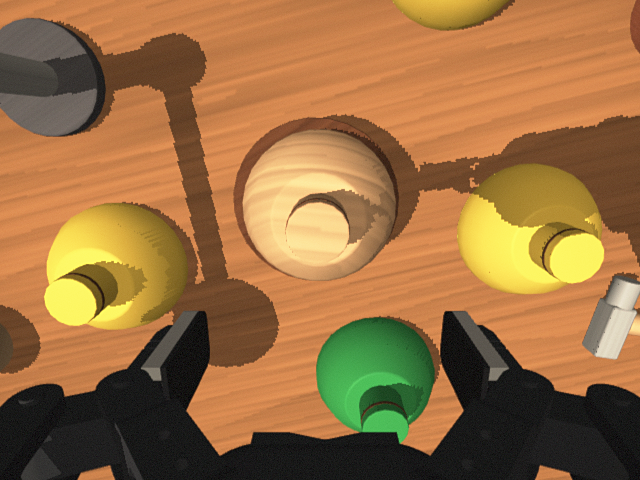

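Spigot top face is centred at about (317,231), between the fingers.

```bash
python3 - <<'E'
from h import *
d=np.load("w4.npz");c={"mtx":d["mtx"],"world_from_camera":d["T"]}
print(ray(c,317,231,141))
E
```

```text
[600.04166059 -17.4195906  141.        ]
```

```bash
python3 -m creep '[{"dx":0.008,"dy":0.007,"dz":-0.12,"rx":0,"ry":0,"rz":0,"grip":-1},{"dx":0.008,"dy":0.007,"dz":-0.24,"rx":0,"ry":0,"rz":0,"grip":-1},{"dx":0.008,"dy":0.007,"dz":-0.33,"rx":0,"ry":0,"rz":0,"grip":-1},{"dx":0.008,"dy":0.007,"dz":-0.37,"rx":0,"ry":0,"rz":0,"grip":-1},{"dx":0.008,"dy":0.007,"dz":-0.37,"rx":0,"ry":0,"rz":0,"grip":-0.3}]'
python3 -m creep '[{"dx":0,"dy":0,"dz":0,"rx":0,"ry":0,"rz":0,"grip":-0.1},{"dx":0,"dy":0,"dz":0,"rx":0,"ry":0,"rz":0,"grip":0.1},{"dx":0,"dy":0,"dz":0,"rx":0,"ry":0,"rz":0,"grip":1},{"dx":0,"dy":0,"dz":0,"rx":0,"ry":0,"rz":0,"grip":1},{"dx":0,"dy":0,"dz":0,"rx":0,"ry":0,"rz":0,"grip":1}]'
```

```text
clock: 9.2
eef_pos: [597.1, -18.0, 105.4]
tool_rot: [3.141, 0.0, -0.235]
force: [0.1, 0.5, 0.0]
width: 69.6
gripper_force: 0.0
clock: 9.82
eef_pos: [598.6, -17.8, 107.5]
tool_rot: [-3.14, -0.004, -0.235]
force: [-0.8, 0.6, 6.8]
width: 42.9
gripper_force: 61.3
```

Gripped (43 mm, 61 N). Next: lift gently, 130 mm in all.

```bash
python3 -m creep '[{"dx":0,"dy":0,"dz":0.01,"rx":0,"ry":0,"rz":0,"grip":1},{"dx":0,"dy":0,"dz":0.03,"rx":0,"ry":0,"rz":0,"grip":1},{"dx":0,"dy":0,"dz":0.06,"rx":0,"ry":0,"rz":0,"grip":1},{"dx":0,"dy":0,"dz":0.1,"rx":0,"ry":0,"rz":0,"grip":1},{"dx":0,"dy":0,"dz":0.14,"rx":0,"ry":0,"rz":0,"grip":1}]'
python3 -m creep '[{"dx":0,"dy":0,"dz":0.05,"rx":0,"ry":0,"rz":0,"grip":1},{"dx":0,"dy":0,"dz":0.1,"rx":0,"ry":0,"rz":0,"grip":1},{"dx":0,"dy":0,"dz":0.15,"rx":0,"ry":0,"rz":0,"grip":1},{"dx":0,"dy":0,"dz":0.18,"rx":0,"ry":0,"rz":0,"grip":1},{"dx":0,"dy":0,"dz":0.19,"rx":0,"ry":0,"rz":0,"grip":1}]'
python3 -m creep '[{"dx":0,"dy":0,"dz":0,"rx":0,"ry":0,"rz":0,"grip":1},{"dx":0,"dy":0,"dz":0,"rx":0,"ry":0,"rz":0,"grip":1},{"dx":0,"dy":0,"dz":0,"rx":0,"ry":0,"rz":0,"grip":1},{"dx":0,"dy":0,"dz":0,"rx":0,"ry":0,"rz":0,"grip":1},{"dx":0,"dy":0,"dz":0,"rx":0,"ry":0,"rz":0,"grip":1}]'
python3 - <<'E'
from h import *
a=get_image("side")[:,:,::-1];b=get_image("wrist")[:,:,::-1];t=get_image("top")[:,:,::-1]
cv2.imwrite("pics/f.png",np.vstack([np.hstack([cv2.resize(x,(400,300)) for x in(a,b)]),np.hstack([cv2.resize(t,(400,300)),cv2.resize(a[180:360,200:440],(400,300))])]))
E
```

```text
clock: 10.45
eef_pos: [597.1, -18.1, 162.7]
tool_rot: [-3.141, -0.001, -0.235]
force: [0.9, 0.9, -4.3]
width: 42.8
gripper_force: 61.3
clock: 11.08
eef_pos: [597.2, -18.1, 238.4]
tool_rot: [-3.141, -0.001, -0.235]
force: [0.2, -0.0, -3.3]
width: 42.4
gripper_force: 61.3
clock: 11.7
eef_pos: [596.9, -18.0, 237.1]
tool_rot: [3.142, 0.0, -0.235]
force: [0.3, 0.1, -4.2]
width: 42.7
gripper_force: 61.3
```

View pics/f.png

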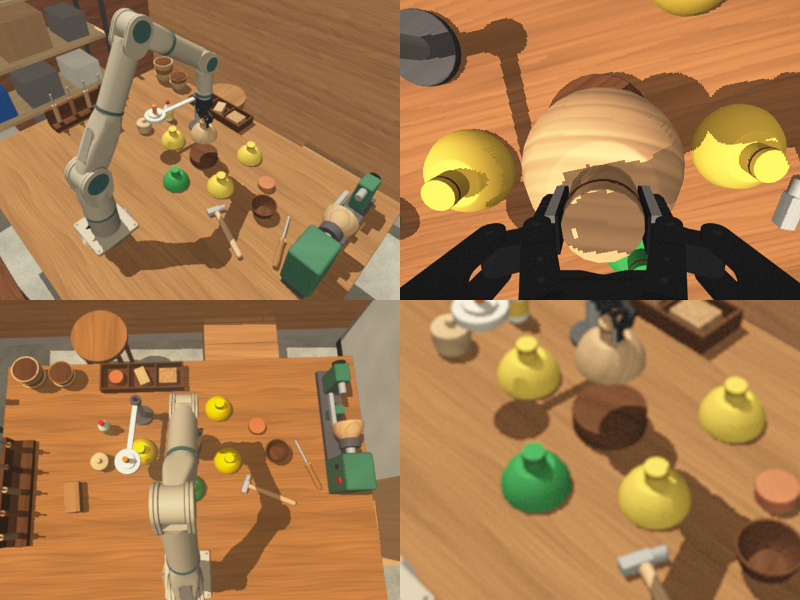

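The bowl hangs level about 130 mm above the stand, the lamp is still at its stop (its head at (127,460) in the lower left panel), and the bystanders are untouched. Handing in.

```bash
python3 -c "
from cell import ctrl
print(ctrl.finish_job())"
```

```text
the job is handed in; nothing more can be done
None
```

The job is handed in: the lamp is swung clockwise to its end stop and left there, and the bowl is held level and steady by its spigot, its rim about 130 mm above the stand.

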